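# Take the lift-off lid off the stock box and park it in the letter sorter

### The job

Swing the stock box's green lid right up and back until it stands open by itself against its rests and take your hand off it; then take hold of it afresh, lift it up off its hinge rod and stand it on its hinge edge, tab up, in the empty middle section of the letter sorter. Lower it in gently, never let it drop or slam, and leave the other things on the desk where they are.

Things in the scene. Friction and masses are not known exactly. Their poses are not given: they have to be found in the camera images.
- lid: Green plastic lid, loose, 0.16 to 0.28 kg: flat panel 134 (x) x 184 (y) x 8 mm, origin at the panel's centre, half-way through its thickness. x points from the tab edge to the hinge edge, z up while shut (level on the box rim, underside 70 mm above the desk). Opened, it leans 8 degrees past upright on the rests and stays there by itself, tab up; then it lifts off upward.
- lid_tab (a point): Centre of the lid's flat pull tab, 89 mm from the lid's origin towards its -x; axes as the lid. The tab, 44 mm long (x), 40 mm wide (y), 8 mm thick, continues the panel at the middle of its -x edge, the edge nearer the robot, and juts 45 mm out from the box front. It reaches 22 mm either way along x from this point: to its tip and to the panel's edge.
- lid_hinge (a point): Middle of the lid's hinge line, 81 mm from the lid's origin towards its +x; axes as the lid. Two hooks (at y = -68 and +68 mm, 20 mm wide, 19 mm thick) straddle the rod with jaws 11 mm apart, open towards the lid's +x and reaching 8 mm beyond this line. The hinge turns freely; with the lid upright the jaws open downward and 20 mm of lift frees them.
- box_rod (a point): Middle of the fixed hinge rod (8 mm thick, 172 mm long along y) 74 mm above the desk, 18 mm behind the far wall of the white stock box (128 x 180 x 70 mm, does not move); axes as the box: x from tab side to hinge side, z up. Rests: dark brackets with rubber bumpers at y = -43 and +43 mm, up to 45 mm above and 25 mm behind the rod.
- sorter: Black sheet-steel letter sorter, fixed, 154 (x) x 230 (y) x 110 mm high; origin under its centre on the desk, z up. Upright dividers 3 mm thick and 85 to 110 mm high, across x, part it into three sections, each 46 mm wide along x and open at the top and at both y ends. The front and back sections hold boxed cards, the middle one is empty.
- sorter_gap (a point): Centre of the floor of the sorter's empty middle section, 4 mm above the desk; axes as the sorter. The dividers beside this section are 100 mm high.
- cards_a: Box of cards 34 x 200 x 104 mm standing in one outer section of the sorter, brown; origin under its centre. To be left alone.
- cards_b: Box of cards 34 x 200 x 104 mm standing in the other outer section of the sorter, white and blue; origin under its centre. To be left alone.
- pen_pot: Grey pen pot 76 mm across, 95 mm tall with pens to 170 mm; origin under its centre. To be left alone.
- stapler: Red and black stapler 36 x 140 x 42 mm; origin under its centre. To be left alone.
- tape: Roll of packing tape lying flat, 100 mm across, 48 mm high; origin under its centre. To be left alone.
- mug: Blue mug 82 mm across, 95 mm tall; origin under its centre. To be left alone.
- calculator: Grey desk calculator 80 x 150 x 17 mm; origin under its centre. To be left alone.

How it is judged:
On the way, in this order (a step that is already met when the one before it is completed fails the run):
1. the lid stands open by itself, upright or leaning back on its rests, still on its hinge rod, at rest and not touched by the hand (angle between lid's own z axis and vertical above 1.55 rad and distance between lid_hinge and box_rod below 0.015 m and contact force between each of the arm, the fingers and lid below 0.05 N and linear speed of lid below 0.03 m/s), for 0.2 s.
2. the lid is lifted clear off the rod (z of lid_hinge in the frame of box_rod above 0.025 m and contact force between the fingers and lid above 0.5 N), for 0.1 s.
At the end, for the whole second after the job is handed in: The lid stands at rest on its hinge edge in the middle section of the sorter: hinge line within 23 mm of the middle of the section across it, within 37 mm along it (both hooks on the section's floor), less than 20 mm above its floor, tab up within 23 degrees of vertical (z of lid_hinge in the frame of sorter_gap below 0.02 m and x of lid_hinge in the frame of sorter_gap between -0.023 and 0.023 m and y of lid_hinge in the frame of sorter_gap between -0.037 and 0.037 m and angle between lid's own x axis and vertical above 2.74 rad and linear speed of lid below 0.02 m/s and angular speed of lid below 0.1 rad/s); the robot touches nothing.
It fails at once if the lid falls or slams: it moves faster than 0.8 m/s while the fingers do not hold it (linear speed of lid above 0.8 m/s and contact force between the fingers and lid below 0.05 N).
It fails at once if one of the other things on the desk or in the sorter is shifted by more than 30 mm (distance of any of cards_a, cards_b, pen_pot, stapler, tape, mug, calculator from where it was at the start of the episode above 0.03 m).
It also fails if it takes over 59 s, if anything falls off the work surface, if the arm or the gripper's body presses on something with over 40 N, if the wrist force passes 120 N, or if a joint passes its speed limit or range.

### The arm

A 6-joint arm with a two-finger parallel gripper is mounted at the origin on the work surface. World frame = base frame: x ahead of the robot, y to its left, z up, the work surface at z = 0. Lengths are in m, angles in rad, forces in N, time in s.
With the tool pointing down it reaches from about 0.375 to 0.9 m from the base axis. Payload 3.1 kg.
Tool frame: the origin (TCP) lies between the finger pads; the fingertips stand 17 mm ahead of it and the grasp point (between the pads) lies 2 mm behind it (robot.nose_length is the distance from the TCP to the fingertips, in m); z points along the fingers, y is the line along which they close (so a half turn about z gives the same grasp; the last joint's range is limited). The gripper opens to 87 mm and grips with 3 to 60 N. Pads are 19 mm wide; open, the fingers measure 117 mm over their backs; the gripper's body (75 mm by 190 mm) begins 51 mm behind the grasp point.
Start: joints at [0.938, 0.527, 1.433, -0, 1.181, -0.178], TCP at [0.275, 0.561, 0.24] pointing down, gripper open.
Joint ranges: [-3.08, 3.08], [-0.75, 2.2], [0.22, 2.44], [-1.43, 4.57], [0, 2.65], [-2.85, 2.85]. Speed limits (rad/s): [2.79, 2.79, 3.14, 3.14, 3.14, 3.14].

### API

Orientations are given as a unit quaternion [x, y, z, w].
In Python, from rig import robot, cams gives the robot as it stands.
- The arm moves only by the shell command python3 -m pendant 'ROWS' [FORCE]. ROWS is JSON, a list of rows, each an object with "jaw": the opening, from 0 (shut) to 1 (fully open); "linear": the shift along the tool's x, y, z in cm, a list of three; "twist": the turn about the tool's z in degrees. A call has 1 to 12 rows; each row shifts and turns the commanded pose from where the row before left it, along the tool's axes as they then stand; what a row does not reach is not made up. A row lasts 1/12 s, in which the tool goes at most 41.7 mm and 7.16 degrees, less where a joint would pass 70% of its speed; a pose out of reach is approached as far as the arm can. A call is refused whole if a number of a shift passes 4.17 or a number of a turn 7.16, either way. A call with a gripper value outside its range is refused whole. The fingers move at their own pace and stop on an object; FORCE is the grip in N (left out, the last holds). Time passes only in rows, so rows that do not move let the fingers close. It gives the time, the measured TCP pose, the force, the opening and the grip force at its end, in the units of the state.
- robot.get_obs(): the state, without advancing time (a new reading comes with each control period).
- cams.camera(name): name is "scene" or "top" or "wrist"; returns a dict with "color" (420x560x3 uint8, blue, green, red), "depth" (420x560 float32, m along the optical axis (not along the pixel's ray), 0 where there is no reading), "fov_y" (degrees; the focal length in pixels is half the picture's height over the tangent of half this angle, whatever the lens; pixels are square), "cx", "cy" (the principal point, pixels), "view" (4x4, takes a point from world to camera coordinates). Camera axes: x right, y down, z forward; pixel columns grow to the right and rows downward; lengths in m; the calibration is good to about 2 mm. A picture is of the moment at which its call begins.
- robot.hand_in(): hands the job in; it is judged then, once.
The state is a dict: "time": time; "q": joint angles; "joint_velocities": joint speeds; "joint_torque": joint torques, N m; "position": TCP position; "tool_rot": TCP orientation; "ft_force": force on the tool from outside, world axes, zero at the start; "moment": the same for the moment, N m; "grip_width": finger opening in m; "grip_force": force on a finger pad.
Only numpy, scipy, OpenCV 4.12 (cv2) and the standard library are available. Lean on these libraries where they do the work, as an engineer would, in place of code of your own. Each camera call takes 0.05 s, during which the arm holds its last target. There are 200 camera calls.

## Working session

There is one attempt and no reset: what is moved stays moved. The work goes in short steps, Python scripts to look and compute and a shell command to move; the robot and the scene stay as the last step left them, time stands still between calls to the robot, and variables do not carry over. Pictures are saved under pics/ and viewed, at most 10 in all, crops included, and the job is handed in when it is done.

```bash
ls; mkdir -p pics; cat > h.py <<'E'
import numpy as np, cv2
from rig import robot, cams
from scipy.spatial.transform import Rotation as R
def shot(n,f=None):
    c=cams.camera(n)
    if f: cv2.imwrite('pics/'+f,c['color'])
    np.savez('last_'+n,**c); return c
def load(n): return dict(np.load('last_'+n+'.npz'))
def cloud(c):
    h,w=c['depth'].shape; f=h/2/np.tan(np.radians(c['fov_y'])/2)
    v,u=np.mgrid[:h,:w]; d=c['depth']
    p=np.stack([(u-c['cx'])*d/f,(v-c['cy'])*d/f,d],-1)
    V=c['view']; return (p-V[:3,3])@V[:3,:3]
E
python3 - <<'E'
from h import *
a=shot('top','t.png'); b=shot('scene','s.png')
print(a['fov_y'],a['view'],b['view']); o=robot.get_obs(); print(o)
E
```

```text
pics
47.53594874674198 [[-0.02316882 -0.99961246  0.01543134  0.00161368]
 [-0.98440446  0.02011841 -0.17476584  0.55589747]
 [ 0.17438766 -0.01923979 -0.98448909  1.13712845]
 [ 0.          0.          0.          1.        ]] [[-0.83341871  0.55260119 -0.00672124  0.46123735]
 [ 0.29984194  0.44193062 -0.84545381 -0.1112993 ]
 [-0.46422846 -0.70663233 -0.53400626  1.56837049]
 [ 0.          0.          0.          1.        ]]
{'time': 0.1, 'q': array([ 9.37524189e-01,  5.28356246e-01,  1.43376687e+00, -8.98310997e-06,
        1.18138958e+00, -1.78465562e-01]), 'joint_velocities': array([-0.00115221, -0.00129628, -0.00412892, -0.0014556 ,  0.00016793,
        0.00032839]), 'joint_torque': array([-5.91413868e-05, -4.40987027e+01, -1.77150625e+01,  6.34762365e-02,
        5.33659535e-02, -1.54654094e-05]), 'position': array([0.27413906, 0.56097995, 0.23868219]), 'tool_rot': array([ 2.25446657e-01,  9.74255040e-01, -8.83670911e-04, -3.75217585e-04]), 'ft_force': array([-0.25020763, -0.61314809,  0.24933091]), 'moment': array([ 0.01035552,  0.02763384, -0.00760028]), 'grip_force': 0.0, 'grip_width': 0.08726084503273254}
```

View pics/t.png

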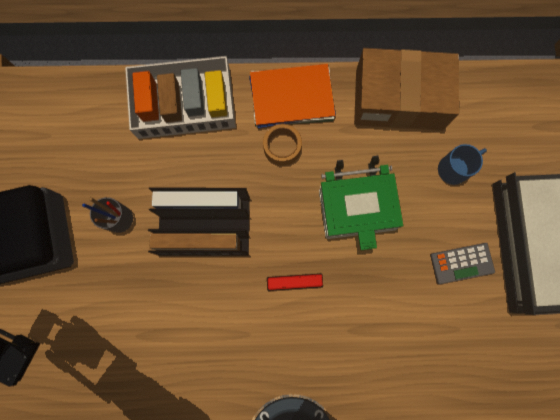

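View pics/s.png

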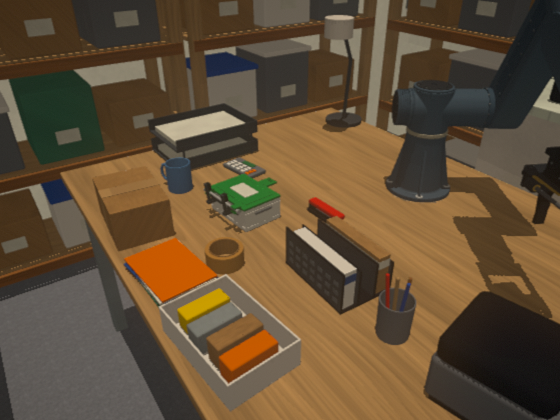

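The top view shows the lid at about (362,205), its tab at (367,240) and the rod at about (358,172). The sorter is at about (199,222) and its middle section runs along the row near 221. The stapler lies at (295,282), in front and between. Next I fit the positions.

```bash
python3 - <<'E'
from h import *
a=load('top'); P=cloud(a); c=a['color'].astype(int); z=P[...,2]
g=(c[...,1]>c[...,2]+40)&(c[...,1]>c[...,0]+30)&(abs(z-.078)<.012)
g[:150]=0;g[260:]=0
pts=P[g]; print(g.sum(),np.median(pts[:,2]))
r=cv2.minAreaRect(pts[:,:2].astype(np.float32)); print(r)
# panel only: rows excluding tab
for name,(u,v) in dict(tabtip=(368,248),tab=(367,240),label=(362,204),rodL=(338,174),rodR=(380,171),hookL=(329,177),hookR=(385,170),restL=(340,166),restR=(375,160),divs=(200,222)).items():
    print(name,P[v,u].round(4))
# lid edges left/right via tab axis
q=pts[:,:2]
for s in (0,):
    tab=q[q[:,0]<np.percentile(q[:,0],4)]; print('tabmean',tab.mean(0))
t=(z>.085)&(z<.13); t[:180]=0;t[265:]=0;t[:,:140]=0;t[:,256:]=0
print('sorter',cv2.minAreaRect(P[t][:,:2].astype(np.float32)),z[t].max())
# profile along a column
for col in (165,200,230): print([(v,*P[v,col].round(3)) for v in range(184,260,3)])
E
```

```text
3657 0.07825234617216119
((0.5477689504623413, -0.1821102350950241), (0.19785737991333008, 0.18281731009483337), 6.014194011688232)
tabtip [ 0.45   -0.1911  0.0784]
tab [ 0.4693 -0.1897  0.0781]
label [ 0.5567 -0.1812  0.0824]
rodL [ 0.6334 -0.1263  0.0791]
rodR [ 0.6401 -0.2312  0.075 ]
hookL [ 0.6258 -0.1037  0.0812]
hookR [ 0.6407 -0.2423  0.0816]
restL [ 0.6439 -0.1275  0.1155]
restR [ 0.6568 -0.2118  0.1167]
divs [0.5329 0.224  0.0021]
tabmean [ 0.46056467 -0.190496  ]
sorter ((0.5234556794166565, 0.21397167444229126), (0.2301102578639984, 0.15083424746990204), 88.63343048095703) 0.11714472599180174
[(184, np.float64(0.635), np.float64(0.316), np.float64(0.001)), (187, np.float64(0.628), np.float64(0.317), np.float64(-0.002)), (190, np.float64(0.597), np.float64(0.291), np.float64(0.099)), (193, np.float64(0.589), np.float64(0.29), np.float64(0.104)), (196, np.float64(0.581), np.float64(0.289), np.float64(0.106)), (199, np.float64(0.574), np.float64(0.289), np.float64(0.107)), (202, np.float64(0.566), np.float64(0.288), np.float64(0.107)), (205, np.float64(0.559), np.float64(0.2
[... 3798 characters left out ...]
(229, np.float64(0.513), np.float64(0.147), np.float64(0.005)), (232, np.float64(0.495), np.float64(0.139), np.float64(0.08)), (235, np.float64(0.485), np.float64(0.136), np.float64(0.106)), (238, np.float64(0.478), np.float64(0.135), np.float64(0.108)), (241, np.float64(0.471), np.float64(0.136), np.float64(0.107)), (244, np.float64(0.463), np.float64(0.135), np.float64(0.11)), (247, np.float64(0.457), np.float64(0.135), np.float64(0.108)), (250, np.float64(0.454), np.float64(0.141), np.float64(0.056)), (253, np.float64(0.446), np.float64(0.14), np.float64(0.065)), (256, np.float64(0.444), np.float64(0.147), np.float64(0.001)), (259, np.float64(0.436), np.float64(0.147), np.float64(0.003))]
```

```bash
python3 - <<'E'
from h import *
a=load('top'); cv2.imwrite('pics/tc.png',cv2.resize(a['color'][140:270,130:410],None,fx=2.8,fy=2.8,interpolation=cv2.INTER_CUBIC))
E
```

```text
(no output)
```

View pics/tc.png

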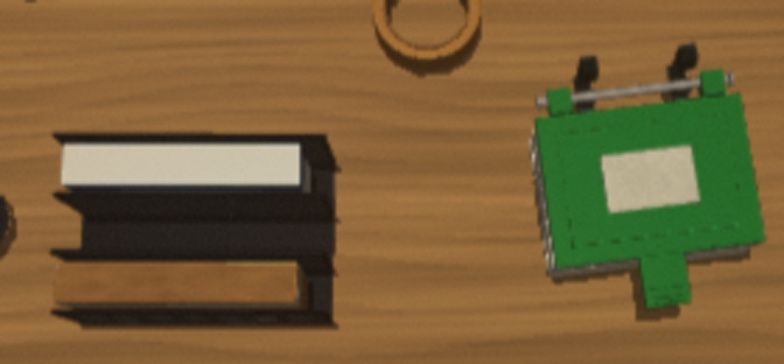

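```bash
cat >> h.py <<'E'
def to(x,y,z,yaw):
    "shift (cm, tool axes at pose now) and twist (deg) to TCP target, tool-y heading yaw"
    o=robot.get_obs(); M=R.from_quat(o['tool_rot']).as_matrix()
    h=np.degrees(np.arctan2(M[1,1],M[0,1]))
    print('t',round(o['time'],2),'pos',o['position'].round(4),'yaw',h.round(2),'tilt',M[:,2].round(3),'shift',(100*M.T@(np.array([x,y,z])-o['position'])).round(2),'twist',-(yaw-h).round(2),'F',o['ft_force'].round(1),'grip',o['grip_width'].round(4),o['grip_force'],'q6',o['q'][5].round(2))
E
python3 -m pendant '[{"jaw":1,"linear":[0,0,0],"twist":-6.4},{"jaw":1,"linear":[0,0,0],"twist":-6.4},{"jaw":1,"linear":[0,0,0],"twist":-6.4},{"jaw":1,"linear":[0,0,0],"twist":-6.4},{"jaw":1,"linear":[0,0,0],"twist":-6.4},{"jaw":1,"linear":[0,0,0],"twist":0}]'
python3 -c "from h import *; to(.4643,-.1909,.2,96)"
```

```text
time: 0.6
position: [0.2743, 0.5611, 0.239]
tool_rot: [-0.053, 0.999, -0.0, -0.0]
ft_force: [-0.8, -0.6, 0.3]
grip_width: 0.0872
grip_force: 0.0Traceback (most recent call last):
  File "<string>", line 1, in <module>
    from h import *; to(.4643,-.1909,.2,96)
                     ~~^^^^^^^^^^^^^^^^^^^^
  File "h.py", line 18, in to
    print('t',round(o['time'],2),'pos',o['position'].round(4),'yaw',h.round(2),'tilt',M[:,2].round(3),'shift',(100*M.T@(np.array([x,y,z])-o['position'])).round(2),'twist',-(yaw-h).round(2),'F',o['ft_force'].round(1),'grip',o['grip_width'].round(4),o['grip_force'],'q6',o['q'][5].round(2))
                                                                                                                                                                                                                               ^^^^^^^^^^^^^^^^^^^^^
AttributeError: 'float' object has no attribute 'round'
```

```bash
sed -i "s/o\['grip_width'\].round(4)/round(o['grip_width'],4)/" h.py
python3 -m pendant '[{"jaw":1,"linear":[-0.55,-3.84,0.2],"twist":0},{"jaw":1,"linear":[-0.55,-3.84,0.2],"twist":0},{"jaw":1,"linear":[-0.55,-3.84,0.2],"twist":0},{"jaw":1,"linear":[-0.55,-3.84,0.2],"twist":0},{"jaw":1,"linear":[-0.55,-3.84,0.2],"twist":0},{"jaw":1,"linear":[-0.55,-3.84,0.2],"twist":0},{"jaw":1,"linear":[-0.55,-3.84,0.2],"twist":0},{"jaw":1,"linear":[-0.55,-3.84,0.2],"twist":0},{"jaw":1,"linear":[-0.55,-3.84,0.2],"twist":0},{"jaw":1,"linear":[-0.55,-3.84,0.2],"twist":0},{"jaw":1,"linear":[-0.55,-3.84,0.2],"twist":0},{"jaw":1,"linear":[-0.55,-3.84,0.2],"twist":0}]'
python3 -m pendant '[{"jaw":1,"linear":[-0.55,-3.84,0.2],"twist":0},{"jaw":1,"linear":[-0.55,-3.84,0.2],"twist":0},{"jaw":1,"linear":[-0.55,-3.84,0.2],"twist":0},{"jaw":1,"linear":[-0.55,-3.84,0.2],"twist":0},{"jaw":1,"linear":[-0.55,-3.84,0.2],"twist":0},{"jaw":1,"linear":[-0.55,-3.84,0.2],"twist":0},{"jaw":1,"linear":[-0.55,-3.84,0.2],"twist":0},{"jaw":1,"linear":[-0.55,-3.84,0.2],"twist":0},{"jaw":1,"linear":[0,0,0],"twist":0},{"jaw":1,"linear":[0,0,0],"twist":0},{"jaw":1,"linear":[0,0,0],"twist":0}]'
python3 -c "
from h import *; to(.4643,-.1909,.2,96)
c=shot('wrist','w1.png');P=cloud(c);k=c['color'].astype(int)
g=(k[...,1]>k[...,2]+40)&(k[...,1]>k[...,0]+30)&(abs(P[...,2]-.078)<.012)
e=np.array([np.cos(.105),np.sin(.105)]);n=np.array([-e[1],e[0]]);q=P[g][:,:2]-[.6393,-.1725];s=q@e;t=q@n
tb=s<-.153;print(g.sum(),s.min(),s.max(),t[tb].min(),t[tb].max(),np.median(P[g][:,2]))
a=np.arange(-.19,-.15,.008)
print([(round(x,3),t[abs(s-x)<.004].min().round(4),t[abs(s-x)<.004].max().round(4)) for x in a if (abs(s-x)<.004).any()])
"
```

```text
time: 1.6
position: [0.3879, 0.1082, 0.2156]
tool_rot: [-0.05, 0.999, 0.0, 0.0]
ft_force: [1.1, -0.1, 0.3]
grip_width: 0.0873
grip_force: 0.0
time: 2.52
position: [0.4626, -0.1905, 0.1991]
tool_rot: [-0.051, 0.999, 0.001, -0.001]
ft_force: [0.2, 1.5, 0.4]
grip_width: 0.087
grip_force: 0.0
t 2.52 pos [ 0.4626 -0.1905  0.1991] yaw 95.79 tilt [-0.002  0.002 -1.   ] shift [-0.16 -0.06 -0.09] twist -0.21 F [0.2 1.5 0.4] grip 0.087 0.0 q6 -2.29
14915 -0.18831543304925635 -0.0030819753829465515 -0.02073656670961443 0.01714977645472779 0.07823226818859146
[(np.float64(-0.19), np.float64(-0.019), np.float64(0.0158)), (np.float64(-0.182), np.float64(-0.0191), np.float64(0.016)), (np.float64(-0.174), np.float64(-0.0194), np.float64(0.0169)), (np.float64(-0.166), np.float64(-0.0196), np.float64(0.017)), (np.float64(-0.158), np.float64(-0.0207), np.float64(0.0171)), (np.float64(-0.15), np.float64(-0.0208), np.float64(0.0182))]
```

View pics/w1.png

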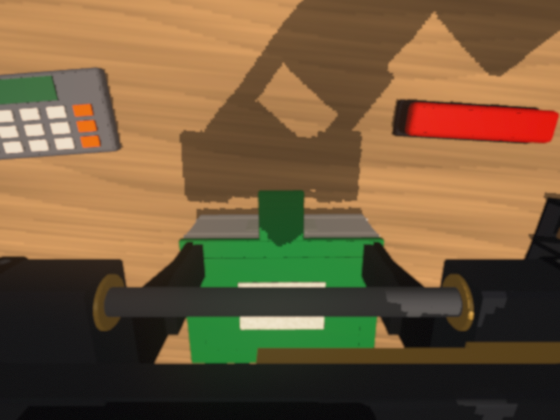

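The tab is in view, centred at about (282,215), and its midline is within 2 mm of the estimate. I descend and grip its sides lightly.

```bash

python3 -m pendant '[{"jaw":1,"linear":[-0.1,-0.1,2.1],"twist":0},{"jaw":1,"linear":[-0.1,-0.1,2.1],"twist":0},{"jaw":1,"linear":[-0.1,0,2.1],"twist":0},{"jaw":1,"linear":[0,0,2.1],"twist":0},{"jaw":1,"linear":[0,0,2.1],"twist":0},{"jaw":1,"linear":[0,0,2.1],"twist":0},{"jaw":1,"linear":[0,0,0.1],"twist":0},{"jaw":0.3,"linear":[0,0,0],"twist":0},{"jaw":0.3,"linear":[0,0,0],"twist":0},{"jaw":0.3,"linear":[0,0,0],"twist":0},{"jaw":0.3,"linear":[0,0,0],"twist":0},{"jaw":0.3,"linear":[0,0,0],"twist":0}]' 8
python3 -c "from h import *; to(.4643,-.1909,.072,96)"
```

```text
time: 3.57
position: [0.4672, -0.193, 0.0737]
tool_rot: [-0.052, 0.999, -0.001, 0.001]
ft_force: [0.5, 0.0, 0.5]
grip_width: 0.0618
grip_force: 0.0
t 3.57 pos [ 0.4672 -0.193   0.0737] yaw 95.95 tilt [ 0.002 -0.001 -1.   ] shift [0.27 0.24 0.17] twist -0.05 F [0.5 0.  0.5] grip 0.0618 0.0 q6 -2.29
```

```bash

python3 -m pendant '[{"jaw":0.3,"linear":[0.2,0.1,0.1],"twist":0},{"jaw":0.3,"linear":[0,0,0],"twist":0},{"jaw":0.3,"linear":[0,0,0],"twist":0},{"jaw":0.3,"linear":[0,0,0],"twist":0},{"jaw":0.3,"linear":[0,0,0],"twist":0},{"jaw":0.3,"linear":[0,0,0],"twist":0},{"jaw":0.3,"linear":[0,0,0],"twist":0},{"jaw":0.3,"linear":[0,0,0],"twist":0}]' 8
python3 - <<'E'
from h import *; to(.4643,-.1909,.072,96)
# arc in tool axes about hinge (.641,-.1735,.074)
p=robot.get_obs()['position']+[0,0,.002]; e=np.array([np.cos(.105),np.sin(.105)])
s=(p[:2]-[.641,-.1735])@e; r=np.hypot(s,p[2]-.074); print('r',r)
a=np.radians(np.arange(0,97,8)); X=r*np.cos(a);Z=r*np.sin(a)
print(np.c_[np.diff(X),-np.diff(Z)].round(4)*100)
E
```

```text
time: 4.23
position: [0.4644, -0.1919, 0.0717]
tool_rot: [-0.052, 0.999, 0.0, -0.0]
ft_force: [-1.2, -0.0, 3.5]
grip_width: 0.04
grip_force: 8.0
t 4.23 pos [ 0.4644 -0.1919  0.0717] yaw 95.94 tilt [-0.  0. -1.] shift [-0.01  0.1  -0.03] twist -0.06 F [-1.2 -0.   3.5] grip 0.04 7.998847416602075 q6 -2.29
r 0.1776024128508052
[[-0.17 -2.47]
 [-0.52 -2.42]
 [-0.85 -2.33]
 [-1.16 -2.19]
 [-1.46 -2.  ]
 [-1.72 -1.78]
 [-1.95 -1.53]
 [-2.15 -1.24]
 [-2.3  -0.93]
 [-2.4  -0.6 ]
 [-2.46 -0.26]
 [-2.48  0.09]]
```

```bash

python3 -m pendant '[{"jaw":0.3,"linear":[-0.04,0,-1.24],"twist":0},{"jaw":0.3,"linear":[-0.13,0,-1.23],"twist":0},{"jaw":0.3,"linear":[-0.22,0,-1.22],"twist":0},{"jaw":0.3,"linear":[-0.3,0,-1.2],"twist":0},{"jaw":0.3,"linear":[-0.39,0,-1.18],"twist":0},{"jaw":0.3,"linear":[-0.46,0,-1.15],"twist":0},{"jaw":0.3,"linear":[-0.54,0,-1.12],"twist":0},{"jaw":0.3,"linear":[-0.62,0,-1.07],"twist":0},{"jaw":0.3,"linear":[-0.7,0,-1.02],"twist":0},{"jaw":0.3,"linear":[-0.76,0,-0.98],"twist":0},{"jaw":0.3,"linear":[-0.83,0,-0.92],"twist":0},{"jaw":0.3,"linear":[-0.89,0,-0.86],"twist":0}]' 8
python3 - <<'E'
from h import *; to(.641,-.1735,.25,96); shot('scene','s2.png')
E
```

```text
time: 5.23
position: [0.523, -0.1855, 0.2034]
tool_rot: [-0.052, 0.999, 0.0, -0.0]
ft_force: [1.0, -0.6, -1.7]
grip_width: 0.0395
grip_force: 8.0
t 5.23 pos [ 0.523  -0.1855  0.2034] yaw 95.94 tilt [-0.001  0.001 -1.   ] shift [-11.86  -0.02  -4.67] twist -0.06 F [ 1.  -0.6 -1.7] grip 0.0395 7.999643962830305 q6 -2.22
```

```bash
python3 - <<'E'
from h import *
a=load('scene'); cv2.imwrite('pics/s2c.png',cv2.resize(a['color'][80:290,140:420],None,fx=2.5,fy=2.5))
E
```

```text
(no output)
```

View pics/s2c.png

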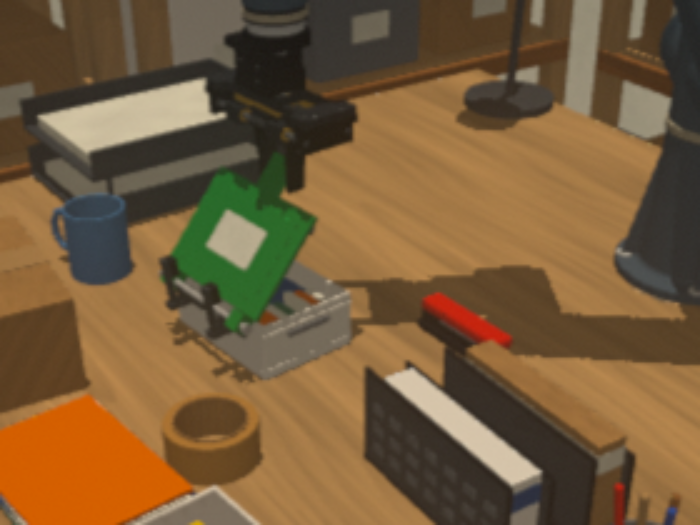

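The lid is half open, pivoting between the pads at about (270,175) in the crop, and it is still hooked on the rod. I continue the arc.

```bash

python3 -m pendant '[{"jaw":0.3,"linear":[-0.95,0,-0.8],"twist":0},{"jaw":0.3,"linear":[-1.0,0,-0.73],"twist":0},{"jaw":0.3,"linear":[-1.05,0,-0.66],"twist":0},{"jaw":0.3,"linear":[-1.1,0,-0.58],"twist":0},{"jaw":0.3,"linear":[-1.13,0,-0.51],"twist":0},{"jaw":0.3,"linear":[-1.17,0,-0.42],"twist":0},{"jaw":0.3,"linear":[-1.19,0,-0.34],"twist":0},{"jaw":0.3,"linear":[-1.21,0,-0.26],"twist":0},{"jaw":0.3,"linear":[-1.22,0,-0.17],"twist":0},{"jaw":0.3,"linear":[-1.24,0,-0.09],"twist":0},{"jaw":0.3,"linear":[-1.24,0,0],"twist":0},{"jaw":0.3,"linear":[-1.1,0,0.06],"twist":0}]' 8
python3 -m pendant '[{"jaw":0.3,"linear":[0,0,0],"twist":0},{"jaw":0.3,"linear":[0,0,0],"twist":0}]' 8
python3 - <<'E'
from h import *; to(.641,-.1735,.25,96); c=shot('scene')
P=cloud(c);k=c['color'].astype(int)
g=(k[...,1]>k[...,2]+40)&(k[...,1]>k[...,0]+30)&(P[...,2]>.1)&(P[...,2]<.19)&(abs(P[...,0]-.62)<.1)&(abs(P[...,1]+.17)<.12)
q=P[g];m=q.mean(0);n=np.linalg.svd(q-m,full_matrices=0)[2][2];print(g.sum(),m,n,'angle',np.degrees(np.arcsin(n[2])))
E
```

```text
time: 6.28
position: [0.658, -0.1715, 0.2468]
tool_rot: [-0.052, 0.999, 0.001, -0.001]
ft_force: [-0.2, -0.9, -2.5]
grip_width: 0.04
grip_force: 8.0
time: 6.45
position: [0.6577, -0.1715, 0.2469]
tool_rot: [-0.052, 0.999, 0.001, -0.001]
ft_force: [1.4, 0.6, -2.4]
grip_width: 0.0399
grip_force: 8.0
t 6.45 pos [ 0.6577 -0.1715  0.2469] yaw 95.97 tilt [-0.002  0.001 -1.   ] shift [ 1.68 -0.03 -0.31] twist -0.03 F [ 1.4  0.6 -2.4] grip 0.0399 7.999831609195098 q6 -2.09<stdin>:4: RuntimeWarning: Mean of empty slice.
  ret = um.true_divide(
Traceback (most recent call last):
IndexError: index 2 is out of bounds for axis 0 with size 0
```

```bash
cat >> h.py <<'E'
def lidfit(c,box=((.5,.75),(-.3,-.05),(.125,.215)),d=15):
    P=cloud(c);k=c['color'].astype(int)
    g=(k[...,1]>k[...,2]+d)&(k[...,1]>k[...,0]+d)
    for i,(a,b) in enumerate(box): g&=(P[...,i]>a)&(P[...,i]<b)
    q=P[g]; print('n',g.sum())
    if len(q)<30: return
    m=np.median(q,0)
    for _ in range(4):
        n=np.linalg.svd(q-q.mean(0),full_matrices=0)[2][2]; m=q.mean(0)
        r=abs((q-m)@n); q=q[r<max(.004,np.percentile(r,70))]
    n*=-np.sign(n[0]); print('mean',m.round(4),'normal',n.round(3),'lean',np.degrees(np.arcsin(n[2])).round(2),'min',q.min(0).round(3),'max',q.max(0).round(3)); return m,n
E
python3 -c "
from h import *
c=load('scene');lidfit(c)
cv2.imwrite('pics/s3c.png',cv2.resize(c['color'][80:290,140:420],None,fx=2.5,fy=2.5))"
```

```text
n 669
mean [ 0.659  -0.1567  0.1777] normal [-0.985 -0.11   0.135] lean 7.74 min [ 0.642 -0.259  0.125] max [ 0.674 -0.076  0.215]
```

View pics/s3c.png

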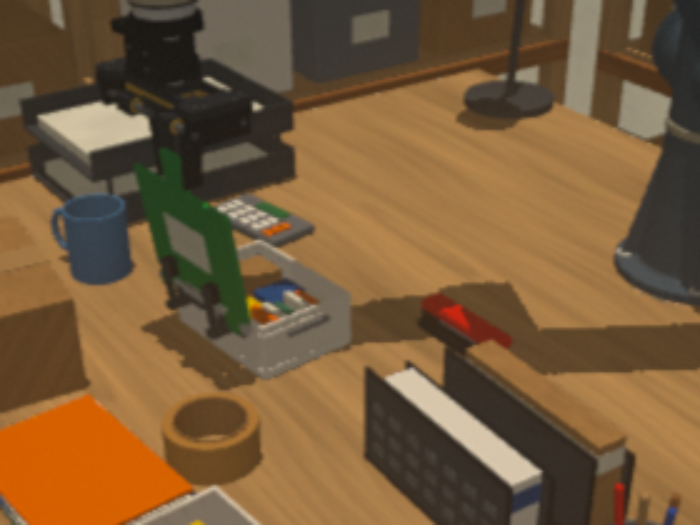

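The lid already leans about 7.7° on its rests. I release it and rise clear.

```bash

python3 -m pendant '[{"jaw":0.8,"linear":[0,0,0],"twist":0},{"jaw":0.8,"linear":[0,0,0],"twist":0},{"jaw":0.8,"linear":[0,0,0],"twist":0},{"jaw":0.8,"linear":[0,0,0],"twist":0},{"jaw":0.8,"linear":[0,0,0],"twist":0},{"jaw":0.8,"linear":[0,0,0],"twist":0},{"jaw":0.8,"linear":[0,0,-1],"twist":0},{"jaw":0.8,"linear":[0,0,-2],"twist":0},{"jaw":0.8,"linear":[0,0,-2],"twist":0},{"jaw":0.8,"linear":[0,0,-2],"twist":0},{"jaw":0.8,"linear":[0,0,-1],"twist":0},{"jaw":0.8,"linear":[0,0,0],"twist":0}]' 8
python3 - <<'E'
from h import *; to(.642,-.1735,.33,6); c=shot('scene'); lidfit(c); c=shot('top'); lidfit(c,((.5,.75),(-.3,-.05),(.1,.28)))
P=cloud(c);k=c['color'].astype(int)
g=(k[...,1]>k[...,2]+15)&(k[...,1]>k[...,0]+15)&(P[...,2]>.235)&(abs(P[...,0]-.65)<.06)&(abs(P[...,1]+.17)<.1); print('tab',g.sum(),P[g].mean(0) if g.any() else 0,P[g].min(0),P[g].max(0))
E
```

```text
time: 7.5
position: [0.6597, -0.1723, 0.3325]
tool_rot: [-0.052, 0.999, -0.002, 0.003]
ft_force: [0.7, -0.3, -0.3]
grip_width: 0.0696
grip_force: 0.0
t 7.5 pos [ 0.6597 -0.1723  0.3325] yaw 95.95 tilt [ 0.007 -0.003 -1.   ] shift [1.78 0.07 0.24] twist 89.95 F [ 0.7 -0.3 -0.3] grip 0.0696 0.0 q6 -2.09
n 637
mean [ 0.6625 -0.1552  0.1788] normal [-0.98  -0.11   0.165] lean 9.52 min [ 0.643 -0.258  0.125] max [ 0.68  -0.077  0.215]
n 274
mean [ 0.6425 -0.0936  0.173 ] normal [-0.978 -0.099  0.181] lean 10.43 min [ 0.628 -0.114  0.101] max [ 0.655 -0.079  0.222]Traceback (most recent call last):
  File "<stdin>", line 3, in <module>
    return umr_minimum(a, axis, None, out, keepdims, initial, where)
ValueError: zero-size array to reduction operation minimum which has no identity
```

```bash

python3 -m pendant '[{"jaw":1,"linear":[0,0,0],"twist":7},{"jaw":1,"linear":[0,0,0],"twist":7},{"jaw":1,"linear":[0,0,0],"twist":7},{"jaw":1,"linear":[0,0,0],"twist":7},{"jaw":1,"linear":[0,0,0],"twist":7},{"jaw":1,"linear":[0,0,0],"twist":7},{"jaw":1,"linear":[0,0,0],"twist":7},{"jaw":1,"linear":[0,0,0],"twist":7},{"jaw":1,"linear":[0,0,0],"twist":7},{"jaw":1,"linear":[0,0,0],"twist":7},{"jaw":1,"linear":[0,0,0],"twist":7},{"jaw":1,"linear":[0,0,0],"twist":7}]'
python3 -m pendant '[{"jaw":1,"linear":[0,0,0],"twist":6},{"jaw":1,"linear":[0,0,0],"twist":0},{"jaw":1,"linear":[0,0,0],"twist":0}]'
python3 - <<'E'
from h import *; to(.652,-.1725,.24,6); c=shot('wrist','w2.png')
P=cloud(c);k=c['color'].astype(int)
g=(k[...,1]>k[...,2]+15)&(k[...,1]>k[...,0]+15)&(P[...,2]>.235)&(P[...,2]<.29)&(abs(P[...,0]-.65)<.06)&(abs(P[...,1]+.17)<.1); print('tab',g.sum()); print(np.median(P[g],0),P[g].min(0),P[g].max(0))
E
```

```text
time: 8.6
position: [0.6574, -0.1714, 0.3261]
tool_rot: [0.632, 0.775, -0.001, -0.002]
ft_force: [-1.1, 0.4, 1.4]
grip_width: 0.0864
grip_force: 0.0
time: 8.85
position: [0.6576, -0.1715, 0.3267]
tool_rot: [0.668, 0.744, -0.001, -0.001]
ft_force: [0.2, -0.0, 0.0]
grip_width: 0.087
grip_force: 0.0
t 8.85 pos [ 0.6576 -0.1715  0.3267] yaw 6.1 tilt [-0.003  0.001 -1.   ] shift [-0.05 -0.55  8.67] twist 0.1 F [ 0.2 -0.   0. ] grip 0.087 0.0 q6 -0.53
tab 1014
[ 0.67004444 -0.16699144  0.26058468] [ 0.66312596 -0.18898242  0.23500426] [ 0.67803637 -0.15003267  0.26367477]
```

View pics/w2.png

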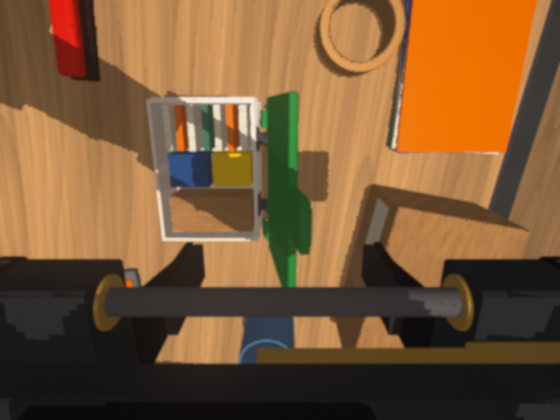

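The lid stands by itself with the tab near (307,215), between the fingers. I descend around the tab, centre on the vertical and close.

```bash

python3 -m pendant '[{"jaw":1,"linear":[0.1,-0.2,1.45],"twist":0.1},{"jaw":1,"linear":[0,0,1.45],"twist":0},{"jaw":1,"linear":[0,0,1.45],"twist":0},{"jaw":1,"linear":[0,0,1.45],"twist":0},{"jaw":1,"linear":[0,0,1.45],"twist":0},{"jaw":1,"linear":[0,0,1.45],"twist":0},{"jaw":0.5,"linear":[0,-0.4,0],"twist":0},{"jaw":0.5,"linear":[0,-0.4,0],"twist":0},{"jaw":0.5,"linear":[0,-0.4,0],"twist":0},{"jaw":0.5,"linear":[0,0,0],"twist":0},{"jaw":0.5,"linear":[0,0,0],"twist":0},{"jaw":0.5,"linear":[0,0,0],"twist":0}]' 10
python3 -c "from h import *; to(.643,-.1715,.24,6); lidfit(shot('scene'))"
```

```text
time: 9.9
position: [0.6448, -0.1725, 0.2427]
tool_rot: [0.67, 0.742, 0.0, 0.001]
ft_force: [0.6, -0.1, 0.1]
grip_width: 0.0552
grip_force: 0.1
t 9.9 pos [ 0.6448 -0.1725  0.2427] yaw 5.84 tilt [ 0.002 -0.001 -1.   ] shift [ 0.11 -0.17  0.27] twist -0.16 F [ 0.6 -0.1  0.1] grip 0.0552 0.07569848370621912 q6 -0.53
n 654
mean [ 0.6601 -0.1565  0.1783] normal [-0.983 -0.109  0.145] lean 8.33 min [ 0.642 -0.262  0.125] max [ 0.675 -0.076  0.215]
```

```bash

python3 -m pendant '[{"jaw":0,"linear":[0,-0.1,0],"twist":0},{"jaw":0,"linear":[0,0,0],"twist":0},{"jaw":0,"linear":[0,0,0],"twist":0},{"jaw":0,"linear":[0,0,0],"twist":0},{"jaw":0,"linear":[0,0,0],"twist":0},{"jaw":0,"linear":[0,0,0],"twist":0},{"jaw":0,"linear":[0,0,0],"twist":0},{"jaw":0,"linear":[0,0,0],"twist":0},{"jaw":0,"linear":[0,0,0],"twist":0},{"jaw":0,"linear":[0,0,0],"twist":0},{"jaw":0,"linear":[0,0,0],"twist":0},{"jaw":0,"linear":[0,0,0],"twist":0}]' 25
python3 -c "from h import *; to(.643,-.1715,.24,6); lidfit(shot('scene'))"
```

```text
time: 10.95
position: [0.6431, -0.1723, 0.2414]
tool_rot: [0.67, 0.742, -0.0, -0.0]
ft_force: [0.2, 0.0, 0.2]
grip_width: 0.0081
grip_force: 25.0
t 10.95 pos [ 0.6431 -0.1723  0.2414] yaw 5.85 tilt [-0.  0. -1.] shift [ 0.08 -0.    0.14] twist -0.15 F [0.2 0.  0.2] grip 0.0081 24.972333146142773 q6 -0.53
n 776
mean [ 0.648  -0.1605  0.1769] normal [-0.994 -0.109  0.001] lean 0.03 min [ 0.636 -0.264  0.125] max [ 0.661 -0.079  0.215]
```

```bash

python3 -m pendant '[{"jaw":0,"linear":[0,0,-0.4],"twist":0},{"jaw":0,"linear":[0,0,-0.6],"twist":0},{"jaw":0,"linear":[0,0,-0.8],"twist":0},{"jaw":0,"linear":[0,0,-0.8],"twist":0},{"jaw":0,"linear":[0,0,-0.9],"twist":0},{"jaw":0,"linear":[0,0,-1],"twist":0},{"jaw":0,"linear":[0,0,-1],"twist":0},{"jaw":0,"linear":[0,0,-1],"twist":0},{"jaw":0,"linear":[0,0,-1],"twist":0},{"jaw":0,"linear":[0,0,-1],"twist":0},{"jaw":0,"linear":[0,0,-0.7],"twist":0},{"jaw":0,"linear":[0,0,0],"twist":0}]' 25
python3 -c "from h import *; to(.5235,.214,.333,-1.5); lidfit(shot('scene'),((.5,.75),(-.3,-.05),(.15,.3)))"
```

```text
time: 12.0
position: [0.6442, -0.1727, 0.3359]
tool_rot: [0.67, 0.742, 0.001, 0.002]
ft_force: [0.4, -0.5, -1.6]
grip_width: 0.0079
grip_force: 25.0
t 12.0 pos [ 0.6442 -0.1727  0.3359] yaw 5.84 tilt [ 0.004 -0.002 -1.   ] shift [39.7  -8.07  0.18] twist 7.34 F [ 0.4 -0.5 -1.6] grip 0.0079 24.981447147438303 q6 -0.53
n 1261
mean [ 0.6496 -0.1624  0.2401] normal [-0.994 -0.107 -0.003] lean -0.2 min [ 0.637 -0.262  0.163] max [ 0.662 -0.08   0.3  ]
```

```bash

python3 -m pendant '[{"jaw":0,"linear":[1,-0.2,0],"twist":0},{"jaw":0,"linear":[2.2,-0.45,0],"twist":0},{"jaw":0,"linear":[2.5,-0.5,0],"twist":0},{"jaw":0,"linear":[2.5,-0.5,0],"twist":0},{"jaw":0,"linear":[2.5,-0.5,0],"twist":0},{"jaw":0,"linear":[2.5,-0.5,0],"twist":0},{"jaw":0,"linear":[2.5,-0.5,0],"twist":0},{"jaw":0,"linear":[2.5,-0.5,0],"twist":0},{"jaw":0,"linear":[2.5,-0.5,0],"twist":0},{"jaw":0,"linear":[2.5,-0.5,0],"twist":0},{"jaw":0,"linear":[2.5,-0.5,0],"twist":0},{"jaw":0,"linear":[2.5,-0.5,0],"twist":0}]' 25
python3 -m pendant '[{"jaw":0,"linear":[2.5,-0.5,0],"twist":0},{"jaw":0,"linear":[2.5,-0.5,0],"twist":0},{"jaw":0,"linear":[2.5,-0.5,0],"twist":0},{"jaw":0,"linear":[2.5,-0.5,0],"twist":0},{"jaw":0,"linear":[1.5,-0.4,0],"twist":0},{"jaw":0,"linear":[0,0,0],"twist":2.5},{"jaw":0,"linear":[0,0,0],"twist":2.5},{"jaw":0,"linear":[0,0,0],"twist":2.4},{"jaw":0,"linear":[0,0,0],"twist":0},{"jaw":0,"linear":[0,0,0],"twist":0}]' 25
python3 - <<'E'
from h import *; to(.5235,.214,.333,-1.5); lidfit(shot('scene','s4.png'),((.4,.65),(.05,.4),(.15,.3))); c=shot('top','t4.png')
cv2.imwrite('pics/t4c.png',cv2.resize(c['color'][150:290,100:300],None,fx=3.5,fy=3.5))
P=cloud(c);z=P[...,2]
for col in (155,165,225,235,243): print(col,[(v,*P[v,col].round(3)) for v in range(200,250,2) if z[v,col]<.12])
E
```

```text
time: 13.05
position: [0.5567, 0.1043, 0.3326]
tool_rot: [0.67, 0.742, -0.001, -0.001]
ft_force: [0.5, 0.2, -1.2]
grip_width: 0.0078
grip_force: 25.0
time: 13.88
position: [0.5218, 0.2148, 0.3328]
tool_rot: [0.716, 0.698, -0.001, -0.001]
ft_force: [0.2, 0.1, -1.7]
grip_width: 0.0075
grip_force: 25.0
t 13.88 pos [0.5218 0.2148 0.3328] yaw -1.47 tilt [-0.002 -0.    -1.   ] shift [-0.08  0.17 -0.02] twist 0.03 F [ 0.2  0.1 -1.7] grip 0.0075 24.987573564285412 q6 0.22
n 2149
mean [0.528  0.2266 0.2411] normal [-1.     0.021  0.003] lean 0.19 min [0.522 0.124 0.157] max [0.533 0.306 0.3  ]
155 []
165 []
225 [(200, np.float64(0.568), np.float64(0.147), np.float64(0.107)), (202, np.float64(0.564), np.float64(0.148), np.float64(0.104)), (204, np.float64(0.557), np.float64(0.146), np.float64(0.114)), (224, np.float64(0.526), np.float64(0.16), np.float64(0.006)), (226, np.float64(0.521), np.float64(0.159), np.float64(0.006)), (228, np.float64(0.516), np.float64(0.16), np.float64(0.001)), (230, np.float64(0.498), np.float64(0.148), np.float64(0.101)), (232, np.float64(0.496), np.float64(0.151),
[... 3031 characters left out ...]
 (228, np.float64(0.515), np.float64(0.114), np.float64(0.003)), (230, np.float64(0.497), np.float64(0.106), np.float64(0.1)), (232, np.float64(0.495), np.float64(0.108), np.float64(0.078)), (234, np.float64(0.495), np.float64(0.111), np.float64(0.039)), (236, np.float64(0.494), np.float64(0.114), np.float64(0.006)), (238, np.float64(0.489), np.float64(0.114), np.float64(0.007)), (240, np.float64(0.483), np.float64(0.114), np.float64(0.009)), (242, np.float64(0.479), np.float64(0.114), np.float64(0.004)), (244, np.float64(0.474), np.float64(0.114), np.float64(0.003)), (246, np.float64(0.468), np.float64(0.114), np.float64(0.006)), (248, np.float64(0.464), np.float64(0.114), np.float64(0.0))]
```

View pics/t4c.png

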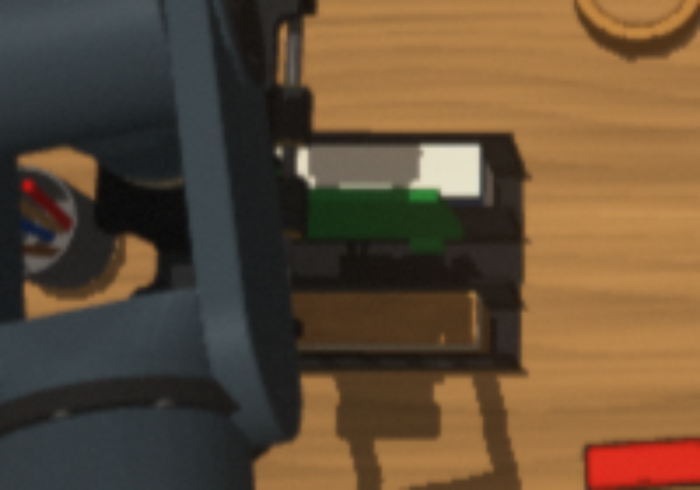

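View pics/s4.png

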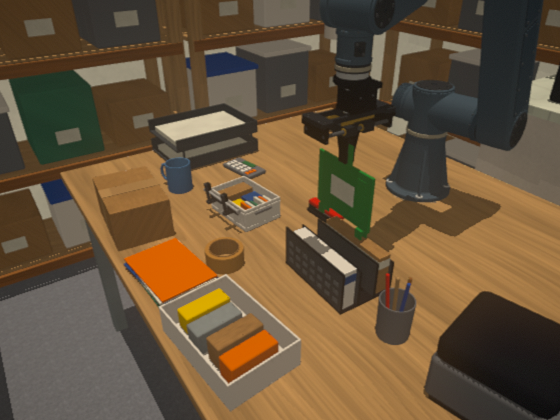

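The scene view shows the lid hanging plumb over the sorter. The section's midline at the lid is x≈0.524 and the lid's midplane is 0.524, so I lower it.

```bash

python3 -m pendant '[{"jaw":0,"linear":[0,0,0.6],"twist":0},{"jaw":0,"linear":[0,0,1.2],"twist":0},{"jaw":0,"linear":[0,0,1.3],"twist":0},{"jaw":0,"linear":[0,0,1.3],"twist":0},{"jaw":0,"linear":[0,0,1.3],"twist":0},{"jaw":0,"linear":[0,0,1.3],"twist":0},{"jaw":0,"linear":[0,0,1.3],"twist":0},{"jaw":0,"linear":[0,0,1.3],"twist":0},{"jaw":0,"linear":[0,0,1.3],"twist":0},{"jaw":0,"linear":[0,0,1.3],"twist":0},{"jaw":0,"linear":[0,0,0.8],"twist":0},{"jaw":0,"linear":[0,0,0.5],"twist":0}]' 25
python3 -m pendant '[{"jaw":0,"linear":[0,0,0.3],"twist":0},{"jaw":0,"linear":[0,0,0.3],"twist":0},{"jaw":0,"linear":[0,0,0.3],"twist":0},{"jaw":0,"linear":[0,0,0.2],"twist":0},{"jaw":0,"linear":[0,0,0.1],"twist":0},{"jaw":0,"linear":[0,0,0],"twist":0}]' 25
python3 -c "from h import *; to(.5235,.214,.18,-1.5); lidfit(shot('scene'),((.4,.65),(.05,.4),(.105,.22)))"
```

```text
time: 14.98
position: [0.5221, 0.2142, 0.197]
tool_rot: [0.717, 0.697, -0.001, -0.001]
ft_force: [-0.8, -0.7, -2.8]
grip_width: 0.0082
grip_force: 25.0
time: 15.48
position: [0.5228, 0.2145, 0.1865]
tool_rot: [0.717, 0.697, 0.0, 0.0]
ft_force: [-0.8, -0.4, -2.1]
grip_width: 0.0078
grip_force: 25.0
t 15.48 pos [0.5228 0.2145 0.1865] yaw -1.56 tilt [ 0.  0. -1.] shift [-0.05  0.07  0.65] twist -0.06 F [-0.8 -0.4 -2.1] grip 0.0078 24.98753716587089 q6 0.22
n 1070
mean [0.5289 0.2278 0.1439] normal [-0.999  0.022 -0.023] lean -1.32 min [0.523 0.125 0.105] max [0.534 0.307 0.212]
```

```bash

python3 -m pendant '[{"jaw":0,"linear":[0,0,0.15],"twist":0},{"jaw":0,"linear":[0,0,0.15],"twist":0},{"jaw":0,"linear":[0,0,0.15],"twist":0},{"jaw":0,"linear":[0,0,0.1],"twist":0},{"jaw":0,"linear":[0,0,0.1],"twist":0},{"jaw":0,"linear":[0,0,0],"twist":0},{"jaw":0,"linear":[0,0,0],"twist":0}]' 25
python3 -c "from h import *; to(.5235,.214,.18,-1.5)"
```

```text
time: 16.12
position: [0.5228, 0.2144, 0.1803]
tool_rot: [0.717, 0.697, 0.0, 0.0]
ft_force: [-0.4, 0.4, 2.0]
grip_width: 0.0074
grip_force: 25.0
t 16.12 pos [0.5228 0.2144 0.1803] yaw -1.55 tilt [ 0. -0. -1.] shift [-0.04  0.07  0.03] twist -0.05 F [-0.4  0.4  2. ] grip 0.0074 24.976808710489422 q6 0.22
```

```bash

python3 -m pendant '[{"jaw":0.2,"linear":[0,0,0],"twist":0},{"jaw":0.4,"linear":[0,0,0],"twist":0},{"jaw":0.6,"linear":[0,0,0],"twist":0},{"jaw":0.8,"linear":[0,0,0],"twist":0},{"jaw":1,"linear":[0,0,0],"twist":0},{"jaw":1,"linear":[0,0,0],"twist":0},{"jaw":1,"linear":[0,0,0],"twist":0},{"jaw":1,"linear":[0,0,0],"twist":0},{"jaw":1,"linear":[0,0,0],"twist":0},{"jaw":1,"linear":[0,0,0],"twist":0},{"jaw":1,"linear":[0,0,0],"twist":0},{"jaw":1,"linear":[0,0,0],"twist":0}]' 25
python3 - <<'E'
from h import *; to(.5235,.214,.3,-1.5); lidfit(shot('scene'),((.4,.65),(.05,.4),(.105,.22)))
c=shot('wrist'); P=cloud(c);k=c['color'].astype(int)
g=(k[...,1]>k[...,2]+15)&(k[...,1]>k[...,0]+15)&(P[...,2]>.1)&(abs(P[...,0]-.52)<.08)&(abs(P[...,1]-.21)<.12)
q=P[g];print(len(q),q.min(0),q.max(0),np.median(q[q[:,2]>q[:,2].max()-.01],0))
E
```

```text
time: 17.12
position: [0.5228, 0.2145, 0.1799]
tool_rot: [0.717, 0.697, -0.0, -0.0]
ft_force: [-0.4, -0.3, -0.8]
grip_width: 0.0797
grip_force: 0.0
t 17.12 pos [0.5228 0.2145 0.1799] yaw -1.56 tilt [-0.  0. -1.] shift [ -0.04   0.08 -12.01] twist -0.06 F [-0.4 -0.3 -0.8] grip 0.0797 0.0 q6 0.22
n 999
mean [0.5287 0.2363 0.1453] normal [-1.     0.021 -0.02 ] lean -1.17 min [0.523 0.125 0.105] max [0.533 0.307 0.206]
3879 [0.51907772 0.15372336 0.13880391] [0.52972212 0.30520821 0.32471142] [0.52589265 0.29432189 0.32471142]
```

The lid stands upright by itself, with about 35 mm clear on each side of the tab. I rise straight up and check.

```bash

python3 -m pendant '[{"jaw":1,"linear":[0,0,-0.8],"twist":0},{"jaw":1,"linear":[0,0,-1.2],"twist":0},{"jaw":1,"linear":[0,0,-1.5],"twist":0},{"jaw":1,"linear":[0,0,-1.5],"twist":0},{"jaw":1,"linear":[0,0,-1.5],"twist":0},{"jaw":1,"linear":[0,0,-1.5],"twist":0},{"jaw":1,"linear":[0,0,-1.5],"twist":0},{"jaw":1,"linear":[0,0,-1.5],"twist":0},{"jaw":1,"linear":[0,0,-1],"twist":0},{"jaw":1,"linear":[0,0,0],"twist":0},{"jaw":1,"linear":[0,0,0],"twist":0}]'
python3 - <<'E'
from h import *; to(.5235,.214,.3,-1.5); c=shot('scene'); lidfit(c,((.4,.65),(.05,.4),(.105,.22)))
cv2.imwrite('pics/s5c.png',cv2.resize(c['color'][80:350,150:450],None,fx=2.2,fy=2.2))
E
```

```text
time: 18.13
position: [0.5229, 0.2145, 0.3005]
tool_rot: [0.717, 0.697, 0.001, 0.0]
ft_force: [-0.2, -0.2, -0.4]
grip_width: 0.0869
grip_force: 0.0
t 18.13 pos [0.5229 0.2145 0.3005] yaw -1.56 tilt [ 0.001  0.    -1.   ] shift [-0.05  0.07  0.05] twist -0.06 F [-0.2 -0.2 -0.4] grip 0.0869 0.0 q6 0.22
n 1136
mean [0.5286 0.2252 0.1448] normal [-1.     0.023 -0.015] lean -0.87 min [0.523 0.126 0.105] max [0.533 0.307 0.205]
```

View pics/s5c.png

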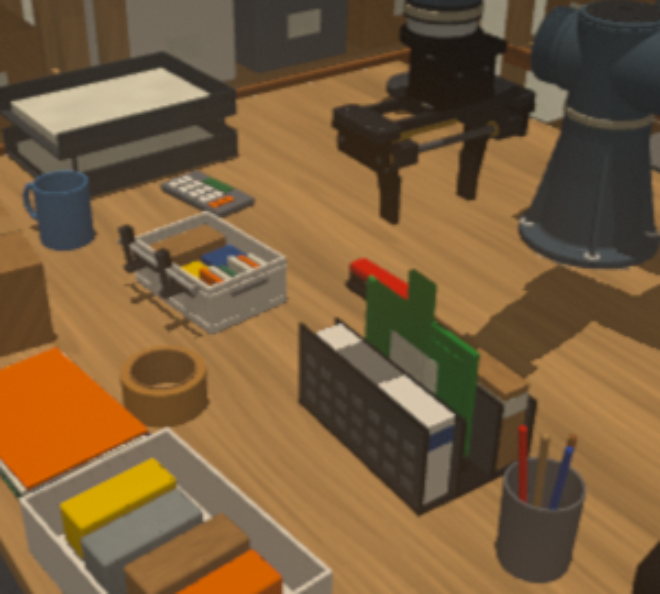

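The lid stands in the middle section at about (420,370) with its tab up at (422,290), and the hand is clear above it.

```bash
python3 -c "from rig import robot; print(robot.hand_in())"
```

```text
the job is handed in; nothing more can be done
None
```

The lid was opened until it stood by itself on its rests and released. I then gripped it afresh, lifted it off the rod and stood it tab up in the sorter's middle section (about 1° off vertical, 18 s used); the job is handed in, though no verdict was returned.

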